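Prop the jam bin's lid on its stay

TASK

Breakfast is starting: raise the lid of the jam bin, the one with the green lid, by its handle until the stay on its right side drops into the catch, let the lid down onto the stay and let go, so that a guest can reach in with one hand. Leave the fruit bin with the blue lid shut.

Things in the scene. Friction and masses are not known exactly. Their poses are not given: they have to be found in the camera images.
- jam_handle (a point): Middle of the steel bar handle on the green lid of the jam bin (clear box 180x150x110 mm, fixed, yaw within 16 deg). Round bar 12 mm thick, along y, 60 mm between posts, 36 mm clear above the lid; it may turn in the grip. Shut: 160 mm above the table, z up, +x from bin front to hinge. Tilts with the lid. Hinge line parallel to y, 130 mm along +x and 50 mm along -z. Lid runs 58 mm on ahead (-x).
- jam_lid (a joint): Green lid's angle, rad: 0 shut, grows as its front rises, stop at 1.05. 0.25 kg, damped hinge; falls shut unless held. A steel stay rod on its right edge trails a black foot along a rail on the bin's right wall; at about 0.82 the foot drops over a tooth into the catch by itself. Let down after that, the lid stands on the stay at about 0.75. Lift to between 0.87 and 1.05.
- jam_stay (a joint): Angle of the 108 mm stay rod against the green lid, rad: 0 with the lid shut, about 0.5 to 0.75 when the lid stands propped, rod nearly upright and foot in the catch.
- fruit_lid (a joint): Angle of the blue lid of the other bin (same make and size, apples inside), rad: 0 shut, grows as it opens. To stay shut. The bins stand either side of the room's tea jar (fixed, 200 mm wide, 400 mm tall, at x 0.60, y -0.12; its tap reaches toward the robot to x 0.45), either bin on either side: to get past the jar, pass over it or well in front.

How it is judged (in metres and radians):
At the end, for the whole second after the job is handed in: The green lid stands at rest on its stay: lid angle 0.66 to 0.83 rad, stay angle 0.4 to 0.9 rad, lid slower than 0.05 rad/s; the blue lid is shut (below 0.1 rad) (value of joint jam_lid between 0.66 and 0.83 rad and value of joint jam_stay between 0.4 and 0.9 rad and velocity of joint jam_lid between -0.05 and 0.05 rad/s and value of joint fruit_lid below 0.1 rad); the robot touches nothing.
It fails at once if the blue lid of the fruit bin is opened (above 0.25 rad) (value of joint fruit_lid above 0.25 rad).
It also fails if it takes over 40 s, if anything falls off the work surface, if the arm or the gripper's body presses on something with over 40 N, if the wrist force passes 120 N, or if a joint passes its speed limit or range.

ROBOT

A 7-joint arm with a two-finger parallel gripper is mounted at the origin on a cart in front of the work surface, level with it; the furniture and walls round the work are solid. World frame = base frame: x ahead of the robot, y to its left, z up, the work surface at z = 0. Lengths are in m, angles in degrees, forces in N, time in s.
With the tool pointing down it reaches from about 0.425 to 0.875 m from the base axis. Payload 4.7 kg.
Tool frame: the origin (TCP) lies midway between the tips of the shut fingers; the grasp point (between the pads) lies 19 mm behind it; z points along the fingers, y is the direction in which the jaws open and shut (so a half turn about z gives the same grasp; the last joint's range is limited). The gripper opens to 87 mm and grips with 3 to 60 N. Pads are 19 mm wide; open, the fingers measure 117 mm over their backs; the gripper's body (75 mm by 190 mm) begins 51 mm behind the grasp point.
Start: joints at [-73.218, 18.392, -4.016, 83.108, 1.295, 78.541, -3.26], TCP at [0.179, 0.625, 0.223] pointing down, gripper open.
Joint ranges: [-163.93, 163.93], [-17.29, 119.83], [-79.2, 71.16], [3.27, 140.29], [-89.18, 269.18], [5.43, 117.66], [-154.24, 154.24]. Speed limits (degrees/s): [147.25, 147.25, 180, 180, 180, 180, 180].

INTERFACE

Orientations are given as [roll, pitch, yaw] about the fixed x, y, z axes, in that order (R = Rz(yaw) Ry(pitch) Rx(roll)).
In Python, from cell import env gives the robot as it stands.
- The arm moves only by the tool apply_moves, never from a script. Its argument "targets" is a list of rows, each a list of 2 entries, a list of its own where there are three numbers: the shift along the world's x, y, z in mm, then the turn, a rotation vector about the world's x, y, z in rad. A call has 1 to 8 rows; each row is the pose to reach, as a shift and turn from the pose commanded when the call began; what a row does not reach only later rows make up. A row lasts 1/10 s, in which the tool goes at most 50 mm and 8.59 degrees, less where a joint would pass 70% of its speed; a pose out of reach is approached as far as the arm can. A call with a gripper value outside its range is refused whole. "hand" is the finger opening in mm, from 0 to 87, set as the call begins (left out, the last holds). The fingers move at their own pace and stop on an object; "squeeze" is the grip in N (left out, the last holds). Time passes only in rows, so rows that repeat a pose let the fingers close. It gives the time, the measured TCP pose, the force and the opening at its end, in the units of the state.
- env.get_obs(): the state, without advancing time (a new reading comes with each control period).
- env.read_camera(name): name is "side" or "top" or "wrist"; returns a dict with "image" (400x640x3 uint8, red, green, blue), "camera_matrix" (3x3 intrinsics, pixels), "camera_from_world" (4x4, takes a point from world to camera coordinates); the wrist camera has in their place "mount" (4x4, takes a point from camera to tool coordinates, whose origin is the TCP and whose axes are the flange's). Camera axes: x right, y down, z forward; pixel columns grow to the right and rows downward; lengths in m; the calibration is good to about 2 mm. The wrist camera is an equidistant fisheye: a pixel r from the principal point sees the ray r / f radians off the axis. A picture is of the moment at which its call begins: read the wrist's pose just before it. There is no depth.
- env.sign_off(): hands the job in, once; it reports no verdict.
Trained networks look in a picture, given as the dict that the camera call returned (one of the last four; its "shot" number tells which), for a name from the list of things; names that differ only in an ending like _2 or _b are one class to them, and where a whole thing is asked for, a point or a joint stands for the part that bears it (a point fixed in the world has none). Each returns a list of dicts, best first, with "conf" (0 to 1); they miss things now and then, are a little off and sometimes report something else, mostly with a low value. They report only what shows in the picture. A call takes as long as a camera call.
- env.regions_of(picture, target): "region" (400x640 bool, what is visible of it) and "rect" ([left, top, right, bottom] in pixels, round what is visible of it).
The state is a dict: "time_s": time; "qpos": joint angles; "joint_velocities": joint speeds; "effort": joint torques, N m; "tool_pos": TCP position; "tool_rot": TCP orientation; "force": force on the tool from outside, world axes, zero at the start; "wrist_torque": the same for the moment, N m; "grip_width": finger opening in m.
Only numpy, scipy, OpenCV 4.12 (cv2) and the standard library are available. Lean on these libraries where they do the work, as an engineer would, in place of code of your own. Each camera call takes 0.05 s, during which the arm holds its last target. There are 200 camera calls.

## Working session

There is one attempt and no reset: what is moved stays moved. The work goes in short steps, Python scripts to look and compute and a tool call to move; the robot and the scene stay as the last step left them, time stands still between calls to the robot, and variables do not carry over. Pictures are saved under pics/ and viewed, about 8 in all and at most 12, crops included, and the job is handed in when it is done.

Besides the shell and the picture viewer there is one more tool, called after ">>>" in YAML: its name, and indented under it one key for each argument. apply_moves: Moves the arm, as the interface text tells. Its arguments: {"type":"object","properties":{"targets":{"type":"array","items":{"type":"array"}},"hand":{"type":"number"},"squeeze":{"type":"number"}},"required":["targets"]}

```bash
mkdir -p pics; ls; python3 - <<'E'
from cell import env
import cv2,numpy as np
o=env.get_obs();print(o)
for n in("top","side"):
    p=env.read_camera(n);cv2.imwrite(f"pics/{n}0.png",p["image"][:,:,::-1])
    print(n,p["camera_matrix"].tolist(),np.round(p["camera_from_world"],4).tolist())
    for t in("jam_handle","jam_lid","fruit_lid","jam_stay"):
        for r in env.regions_of(p,t)[:3]:
            ys,xs=np.nonzero(r["region"]);print(t,round(r["conf"],2),r["rect"],xs.mean().round(1),ys.mean().round(1),len(xs), cv2.minAreaRect(np.c_[xs,ys].astype(np.float32)))
E
```

```text
pics
{'time_s': 0.0, 'qpos': array([-73.21821246,  18.43869027,  -4.01465297,  83.17674791,
         1.29436315,  78.54095651,  -3.26118705]), 'joint_velocities': array([-0.01289992,  0.03242706, -0.01479316, -0.06055304,  0.00063752,
       -0.04406872,  0.00569787]), 'effort': array([ 7.67241709e-04, -4.91303480e+01, -4.03702743e-01, -3.12533391e+01,
       -6.41333009e-02,  4.36990173e-02,  1.80750803e-04]), 'tool_pos': array([0.17877779, 0.62433718, 0.22144941]), 'tool_rot': array([-1.79888813e+02,  5.53197454e-03,  1.64025860e+02]), 'force': array([0.05778709, 0.14662005, 0.00892159]), 'wrist_torque': array([-0.02938464,  0.05598265, -0.01450345]), 'grip_width': 0.0875473385116541}
top [[401.93709345503095, 0.0, 320.5823316666217], [0.0, 401.93709345503095, 202.43564386606843], [0.0, 0.0, 1.0]] [[-0.0221, -0.9996, 0.0174, -0.1025], [-0.9872, 0.019, -0.1581, 0.5331], [0.1577, -0.0207, -0.9873, 1.2531], [0.0, 0.0, 0.0, 1.0]]
jam_handle 0.93 [197.2, 191.6, 260.1, 265.4] 228.9 228.1 3355 ((230.1710205078125, 228.12008666992188), (64.76575469970703, 56.639251708984375), 80.0737609863
[... 930 characters left out ...]
4.8] 292.7 193.2 1003 ((292.88238525390625, 190.97056579589844), (25.69332504272461, 57.445674896240234), 85.60128784179688)
jam_lid 0.76 [269.1, 182.1, 319.6, 205.7] 291.8 193.2 861 ((292.3926696777344, 191.57008361816406), (23.61256980895996, 54.29362487792969), 83.41805267333984)
fruit_lid 0.88 [295.9, 253.1, 380.6, 296.6] 336.0 273.8 2520 ((336.76922607421875, 272.8461608886719), (43.930015563964844, 80.01539611816406), 78.69007110595703)
jam_stay 0.47 [302.5, 199.8, 317.3, 203.4] 310.8 201.3 32 ((310.0, 201.0), (2.0, 14.0), 90.0)
jam_stay 0.23 [263.3, 183.8, 319.3, 203.9] 291.5 192.5 859 ((292.4041748046875, 191.1100616455078), (23.736719131469727, 54.66326141357422), 86.05481719970703)
```

```bash
python3 - <<'E'
import cv2
a=cv2.imread("pics/top0.png")[150:290,170:470];b=cv2.imread("pics/side0.png")[140:320,200:460]
cv2.imwrite("pics/c1.png",cv2.resize(a,(800,373),interpolation=2));
s=cv2.imread("pics/side0.png");cv2.imwrite("pics/c2.png",cv2.resize(s[100:350,180:500],(768,600),interpolation=2))
E
```

```text
(no output)
```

View pics/c1.png

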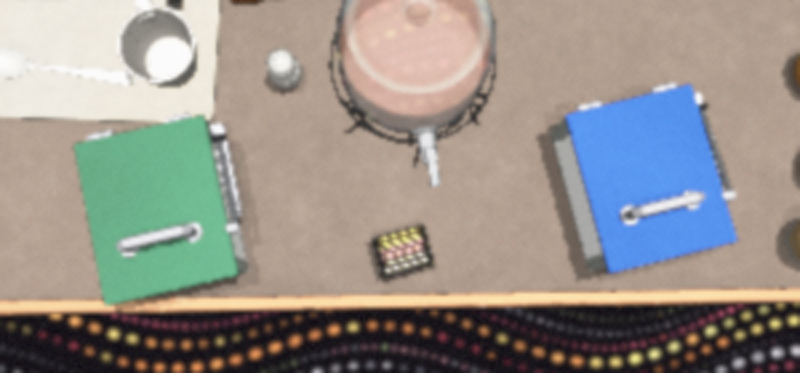

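View pics/c2.png

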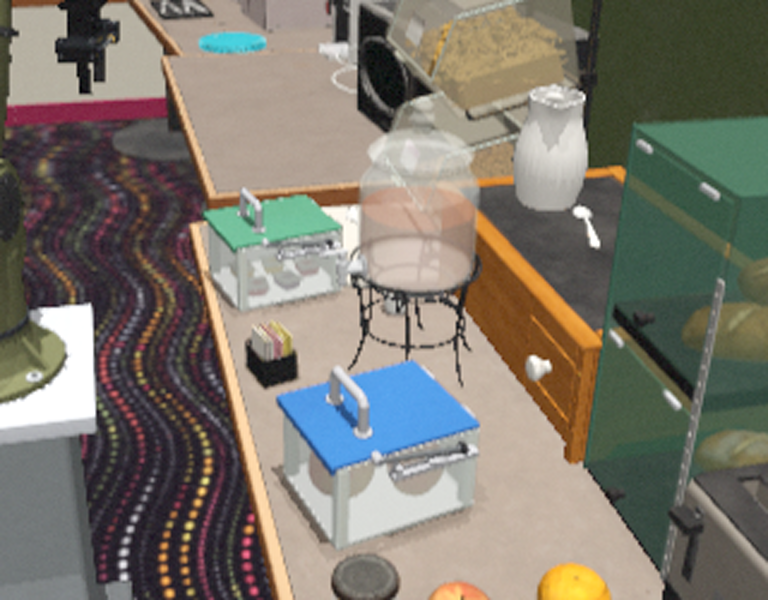

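The green jam bin is on the left (y > 0). In the top crop its handle bar runs from about (125,245) to (195,232). The blue bin is on the right, and the stay rail is on the right wall of each bin.

```bash
cat > h.py <<'E'
from cell import env
import cv2,numpy as np
def ray(p,u,z):
    K=p["camera_matrix"];T=p["camera_from_world"];R=T[:3,:3];c=-R.T@T[:3,3]
    d=R.T@np.linalg.solve(K,[u[0],u[1],1]);return c+d*(z-c[2])/d[2]
E
python3 - <<'E'
from h import *
p=env.read_camera("top")
f=lambda q:(170+q[0]/2.667,150+q[1]/2.664)
A,B=[ray(p,f(q),.16) for q in((125,245),(195,232))]
print("bar",A,B,(A+B)/2,"yaw",np.degrees(np.arctan2(-(A-B)[0],(A-B)[1])))
C=[ray(p,f(q),.116) for q in((75,143),(208,117),(238,275),(105,302))];print(np.round(C,4))
print("yaws",[np.degrees(np.arctan2(-(v)[0],v[1])) for v in(C[0]-C[1],C[3]-C[2])],[np.degrees(np.arctan2(v[1],v[0])) for v in(C[0]-C[3],C[1]-C[2])])
r=env.regions_of(p,"jam_handle")[0]["region"]
im=p["image"].astype(int);sat=im.max(2)-im.min(2)
m=(r&(sat<45)).astype(np.uint8)
n,l,s,c=cv2.connectedComponentsWithStats(m);print([(s[i,:5].tolist(),c[i]) for i in range(1,n) if s[i,4]>15])
s_=env.read_camera("side")
q=(180+251/2.4,100+205/2.4);print("side bar",ray(s_,q,.16))
K=s_["camera_matrix"];T=s_["camera_from_world"]
for X in (A,B):
    v=K@(T[:3,:3]@X+T[:3,3]);v=v[:2]/v[2];print("proj in c2",(v-[180,100])*2.4)
E
```

```text
bar [0.40301523 0.18944354 0.16      ] [0.41546171 0.11441157 0.16      ] [0.40923847 0.15192756 0.16      ] yaw 9.418593003855046
[[0.5226 0.2585 0.116 ]
 [0.5498 0.1083 0.116 ]
 [0.3699 0.0738 0.116 ]
 [0.3433 0.2208 0.116 ]]
yaws [np.float64(10.253890090222843), np.float64(10.254764770892235)] [np.float64(11.8673432360881), np.float64(10.852003898658161)]
[([242, 193, 13, 24, 90], array([250.7       , 205.76666667])), ([200, 217, 5, 24, 27], array([201.74074074, 228.37037037])), ([213, 233, 33, 14, 213], array([229.24882629, 238.90610329])), ([254, 233, 5, 7, 23], array([256.        , 235.30434783]))]
side bar [0.40984776 0.12813578 0.16      ]
proj in c2 [240.9974357  190.88808896]
proj in c2 [255.92099135 208.08498358]
```

>>> apply_moves:
  targets:
    - [[18,-39,2],[0,0,-0.14]]
    - [[36,-78,4],[0,0,-0.28]]
    - [[54,-117,5],[0,0,-0.42]]
    - [[72,-156,5],[0,0,-0.56]]
    - [[90,-195,5],[0,0,-0.7]]
    - [[108,-234,5],[0,0,-0.84]]
    - [[126,-273,5],[0,0,-0.97]]
    - [[144,-310,5],[0,0,-1.1]]
  hand: 64
  squeeze: 25

```text
time_s: 1.45
tool_pos: [0.3235, 0.3131, 0.2279]
tool_rot: [180.0, -0.0, 100.7]
force: [0.2, -0.5, -0.1]
grip_width: 0.0639
```

>>> apply_moves:
  targets:
    - [[25,-40,0],[0,0,0]]
    - [[50,-85,0],[0,0,0]]
    - [[75,-130,0],[0,0,0]]
    - [[87,-160,0],[0,0,0]]
    - [[87,-160,0],[0,0,0]]
    - [[87,-160,0],[0,0,0]]

```text
time_s: 2.05
tool_pos: [0.41, 0.1547, 0.2279]
tool_rot: [180.0, -0.1, 100.9]
force: [0.3, 0.1, -0.2]
grip_width: 0.0643
```

```bash
python3 - <<'E'
from h import *
o=env.get_obs();print(o["time_s"],o["tool_pos"],o["tool_rot"],o["qpos"].round(1))
p=env.read_camera("wrist");cv2.imwrite("pics/w1.png",p["image"][:,:,::-1]);print(p["camera_matrix"].round(1).tolist(),np.round(p["mount"],3).tolist())
X,t=np.array([.41,.153,.16]),np.radians(10.5)
from scipy.spatial.transform import Rotation as R
M=np.eye(4);M[:3,:3]=R.from_euler("xyz",o["tool_rot"],degrees=True).as_matrix();M[:3,3]=o["tool_pos"]
W=np.linalg.inv(M@p["mount"]);K=p["camera_matrix"]
for d in(-.03,0,.03):
    c=W[:3,:3]@(X+d*np.array([-np.sin(t),np.cos(t),0]))+W[:3,3];th=np.arctan2(np.hypot(c[0],c[1]),c[2]);print(d,K[:2,2]+K[0,0]*th*c[:2]/np.hypot(c[0],c[1]))
E
```

```text
2.05 [0.41001052 0.15470522 0.22785678] [ 1.79974155e+02 -6.75299582e-02  1.00891913e+02] [-49.8  -9.5  23.2 111.6   3.8  77.2 -16.8]
[[309.7, 0.0, 318.6], [0.0, 309.7, 194.5], [0.0, 0.0, 1.0]] [[0.0, -0.964, -0.267, 0.073], [1.0, 0.0, 0.0, -0.001], [-0.0, -0.267, 0.964, -0.162], [0.0, 0.0, 0.0, 1.0]]
-0.03 [318.91670063 242.98646352]
0 [319.19589901 207.90596177]
0.03 [319.49044003 170.07260217]
```

View pics/w1.png

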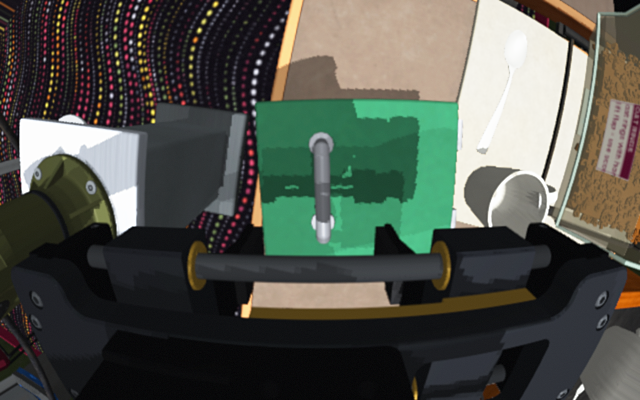

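The wrist view shows the bar from (320,140) to (322,238), centred between the jaws. Its middle sits a few mm further towards +y than the top view gave, so I'll shift by 5 mm, descend and grip.

>>> apply_moves:
  targets:
    - [[0,5,-20],[0,0,0]]
    - [[0,5,-45],[0,0,0]]
    - [[0,5,-70],[0,0,0]]
    - [[0,5,-86],[0,0,0]]
    - [[0,5,-86],[0,0,0]]
    - [[0,5,-86],[0,0,0]]

```text
time_s: 2.7
tool_pos: [0.4096, 0.1611, 0.1419]
tool_rot: [-180.0, 0.0, 101.1]
force: [-0.7, -0.6, 0.1]
grip_width: 0.064
```

>>> apply_moves:
  targets:
    - [[0,0,0],[0,0,0]]
    - [[0,0,0],[0,0,0]]
    - [[0,0,0],[0,0,0]]
    - [[0,0,0],[0,0,0]]
    - [[0,0,0],[0,0,0]]
    - [[0,0,0],[0,0,0]]
  hand: 0
  squeeze: 25

```text
time_s: 3.3
tool_pos: [0.4099, 0.1599, 0.1416]
tool_rot: [180.0, -0.0, 101.0]
force: [0.0, 0.3, 0.1]
grip_width: 0.0239
```

```bash
python3 - <<'E'
import numpy as np
from cell import env
o=env.get_obs();print(o["qpos"].round(1),o["tool_pos"],o["force"],o["grip_width"])
t=np.radians(10.7)
for a in np.arange(.1,1.0,.1).tolist()+[.95]:
    x=-130*np.cos(a)+50*np.sin(a)+130; z=130*np.sin(a)+50*np.cos(a)-50
    print(round(a,2),round(x*np.cos(t),1),round(x*np.sin(t),1),round(z,1))
E
```

```text
[-49.8  -5.1  24.  118.2   2.3  66.5 -15.7] [0.40993673 0.15989353 0.1416478 ] [0.0021063  0.34776223 0.05297165] 0.02393727853566919
0.1 5.5 1.0 12.7
0.2 12.3 2.3 24.8
0.3 20.2 3.8 36.2
0.4 29.2 5.5 46.7
0.5 39.2 7.4 56.2
0.6 50.1 9.5 64.7
0.7 61.7 11.7 72.0
0.8 74.0 14.0 78.1
0.9 86.8 16.4 82.9
0.95 93.4 17.6 84.8
```

Still closing (24 mm), so wait a little longer.

>>> apply_moves:
  targets:
    - [[0,0,0],[0,0,0]]
    - [[0,0,0],[0,0,0]]
    - [[0,0,0],[0,0,0]]
    - [[0,0,0],[0,0,0]]

```text
time_s: 3.7
tool_pos: [0.4121, 0.1603, 0.1419]
tool_rot: [179.7, -0.0, 101.0]
force: [6.2, 2.0, -4.6]
grip_width: 0.0113
```

>>> apply_moves:
  targets:
    - [[2,0,6],[0,0,0]]
    - [[5,1,13],[0,0,0]]
    - [[9,2,19],[0,0,0]]
    - [[12,2,25],[0,0,0]]
    - [[16,3,31],[0,0,0]]
    - [[20,4,36],[0,0,0]]
    - [[20,4,36],[0,0,0]]

```text
time_s: 4.4
tool_pos: [0.4308, 0.1643, 0.1775]
tool_rot: [179.9, 0.0, 101.0]
force: [4.4, 1.8, -7.6]
grip_width: 0.011
```

>>> apply_moves:
  targets:
    - [[5,1,6],[0,0,0]]
    - [[10,2,11],[0,0,0]]
    - [[15,3,16],[0,0,0]]
    - [[20,4,21],[0,0,0]]
    - [[25,5,25],[0,0,0]]
    - [[31,6,29],[0,0,0]]
    - [[36,7,33],[0,0,0]]
    - [[42,8,36],[0,0,0]]

```text
time_s: 5.2
tool_pos: [0.4708, 0.1728, 0.215]
tool_rot: [-179.8, -0.1, 101.1]
force: [-7.5, 2.1, 6.0]
grip_width: 0.0113
```

>>> apply_moves:
  targets:
    - [[6,1,3],[0,0,0]]
    - [[12,2,6],[0,0,0]]
    - [[18,3,8],[0,0,0]]
    - [[25,5,11],[0,0,0]]
    - [[32,6,13],[0,0,0]]
    - [[32,6,13],[0,0,0]]
    - [[32,6,13],[0,0,0]]

```text
time_s: 5.9
tool_pos: [0.5041, 0.1795, 0.2283]
tool_rot: [179.9, -0.1, 101.1]
force: [-4.9, 2.8, 5.6]
grip_width: 0.0111
```

```bash
python3 - <<'E'
from h import *
o=env.get_obs();print(o["tool_pos"],o["force"],o["wrist_torque"],o["grip_width"])
p=env.read_camera("side");cv2.imwrite("pics/s2.png",cv2.resize(p["image"][120:270,210:410,::-1],(800,600),interpolation=2))
E
```

```text
[0.50407804 0.17949677 0.22829849] [-4.8685203   2.8216614   5.61009543] [0.68766138 1.10208933 0.15525812] 0.01110991470192116
```

View pics/s2.png

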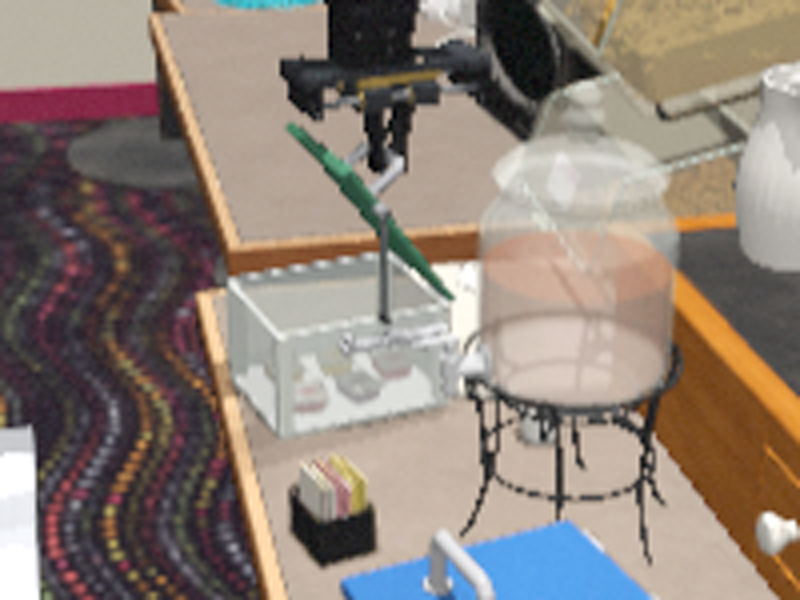

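The lid is at about 0.93 rad with its stay rod nearly upright, (385,210) to (385,320), and the foot is at the rail. I'll let it down slowly.

>>> apply_moves:
  targets:
    - [[-4,-1,-1],[0,0,0]]
    - [[-8,-2,-3],[0,0,0]]
    - [[-12,-2,-4],[0,0,0]]
    - [[-16,-3,-6],[0,0,0]]
    - [[-20,-4,-8],[0,0,0]]
    - [[-20,-4,-8],[0,0,0]]

```text
time_s: 6.55
tool_pos: [0.4837, 0.175, 0.2203]
tool_rot: [179.9, -0.1, 101.1]
force: [-4.4, 2.6, 6.8]
grip_width: 0.0113
```

>>> apply_moves:
  targets:
    - [[-2,0,-1],[0,0,0]]
    - [[-4,-1,-2],[0,0,0]]
    - [[-6,-1,-3],[0,0,0]]
    - [[-6,-1,-3],[0,0,0]]
    - [[-6,-1,-3],[0,0,0]]

```text
time_s: 7.05
tool_pos: [0.4806, 0.1744, 0.2187]
tool_rot: [179.5, -0.1, 101.0]
force: [0.6, 2.3, 8.8]
grip_width: 0.0109
```

```bash
python3 - <<'E'
from h import *
o=env.get_obs();print(o["tool_pos"],o["force"],o["wrist_torque"],o["grip_width"])
p=env.read_camera("side");cv2.imwrite("pics/s3.png",cv2.resize(p["image"][140:240,250:350,::-1],(600,600),interpolation=2))
E
```

```text
[0.4805977  0.17436778 0.21868317] [0.61497845 2.31181582 8.78941788] [ 0.73949527 -0.22968116  0.17015157] 0.010933279188184123
```

View pics/s3.png

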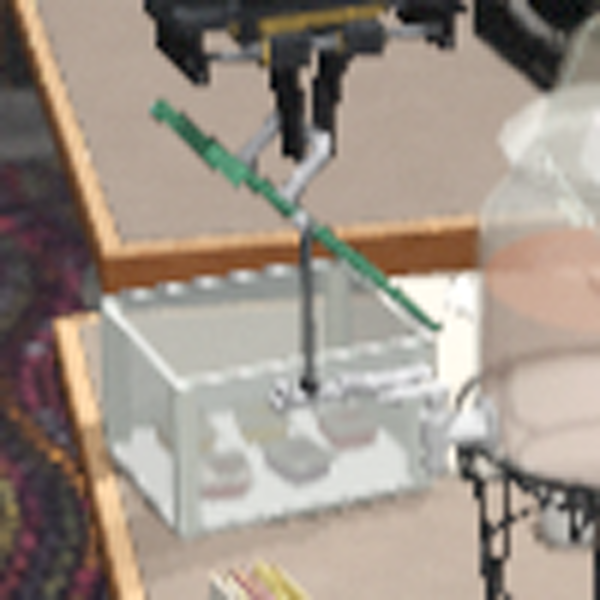

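The foot, at (308,388), sits in the catch at the front end of the rail. The upward force has grown, so the lid is resting on the stay. I'll open the fingers partway, so the front one clears the tilted lid, and rise.

>>> apply_moves:
  targets:
    - [[2,0,1],[0,0,0]]
    - [[2,0,1],[0,0,0]]
    - [[2,0,1],[0,0,0]]
    - [[2,0,1],[0,0,0]]
    - [[2,0,1],[0,0,0]]
    - [[2,0,1],[0,0,0]]
  hand: 34

```text
time_s: 7.7
tool_pos: [0.4798, 0.1727, 0.2164]
tool_rot: [-180.0, 0.0, 101.0]
force: [0.4, -0.3, 0.3]
grip_width: 0.0333
```

>>> apply_moves:
  targets:
    - [[0,0,5],[0,0,0]]
    - [[0,0,12],[0,0,0]]
    - [[0,0,20],[0,0,0]]
    - [[0,0,35],[0,0,0]]
    - [[0,0,55],[0,0,0]]
    - [[0,0,80],[0,0,0]]
    - [[0,0,100],[0,0,0]]
    - [[0,0,120],[0,0,0]]

```text
time_s: 8.5
tool_pos: [0.4801, 0.1729, 0.339]
tool_rot: [179.9, -0.0, 101.0]
force: [-0.2, -0.5, -0.3]
grip_width: 0.0342
```

```bash
python3 - <<'E'
from h import *
o=env.get_obs();print(o["time_s"],o["tool_pos"],o["force"],o["grip_width"])
p=env.read_camera("side");cv2.imwrite("pics/s4.png",cv2.resize(p["image"][120:300,230:390,::-1],(533,600),interpolation=2))
E
```

```text
8.5 [0.48011659 0.17294227 0.3389904 ] [-0.1834294  -0.46041866 -0.27373108] 0.03417056801666786
```

View pics/s4.png

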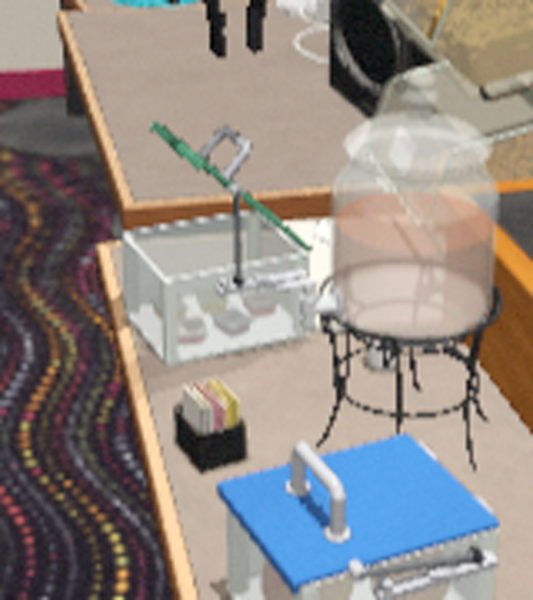

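The green lid stands on its stay (foot at (237,283)), the gripper is clear above it and the blue lid is shut. Handing in.

```bash
python3 -c "
from cell import env
print(env.sign_off())"
```

```text
the job is handed in; nothing more can be done
None
```

I raised the jam bin's green lid by its handle to about 0.93 rad, let it down until the stay took the weight, let go and lifted the gripper clear. I then handed the job in at about 8.5 s.

- **Lid and stay:** The last side picture shows the lid propped, with the rod upright and its foot in the catch. I judged the lid and stay angles from the pictures and the tool position; I didn't measure them directly.
- **Robot clear:** Contact force was under 1 N, with the gripper about 120 mm above where it let go.
- **Blue lid:** The fruit bin's lid is shut in the last picture, and the arm stayed on the jam bin's side of the tea jar.
- **One disagreement:** The top and wrist cameras differed by about 12 mm on where the handle's middle was along the bar. I gripped between the two readings, which was well inside the 60 mm between the posts.

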